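Find the flux jar with the loose cap and tighten it in the holding fixture

ROBOT

A 6-joint arm with a two-finger parallel gripper is mounted at the origin on a cart in front of the work surface, level with it; the furniture and walls round the work are solid. World frame = base frame: x ahead of the robot, y to its left, z up, the work surface at z = 0. Lengths are in m, angles in degrees, forces in N, time in s.
With the tool pointing down it reaches from about 0.375 to 0.925 m from the base axis. Payload 5.7 kg.
Tool frame: the origin (TCP) lies midway between the tips of the shut fingers; the grasp point (between the pads) lies 19 mm behind it; z points along the fingers, y is the line along which they close (so a half turn about z gives the same grasp; the last joint's range is limited). The gripper opens to 88 mm and grips with 3 to 60 N. Pads are 20 mm wide; open, the fingers measure 115 mm over their backs; the gripper's body (75 mm by 178 mm) begins 61 mm behind the grasp point.
Start: joints at [66.916, 20.558, 86.54, -0, 72.909, -6.595], TCP at [0.17, 0.575, 0.2] pointing down, gripper open.
Joint ranges: [-170.27, 170.27], [-57.76, 135], [12.27, 136.19], [-55.21, 235.2], [11.17, 155.16], [-170.74, 170.74]. Speed limits (degrees/s): [136.94, 136.94, 180, 180, 180, 180].

INTERFACE

Orientations are given as [roll, pitch, yaw] about the fixed x, y, z axes, in that order (R = Rz(yaw) Ry(pitch) Rx(roll)).
In Python, from bench import sensors, cams, manip gives the robot as it stands. The module is installed in compiled form; this text tells all that it offers.
- The arm moves only by the tool move_arm, never from a script. Its argument "steps" is a list of rows, each a list of 3 entries, a list of its own where there are three numbers: the closure, from -1 (fully open) to 1 (shut), then the shift along the tool's x, y, z in m, then the turn about the tool's z in rad. In form: [[fingers, [tx, ty, tz], twist], ...]. A call has 1 to 8 rows; each row shifts and turns the commanded pose from where the row before left it, along the tool's axes as they then stand; what a row does not reach is not made up. A row lasts 1/8 s, in which the tool goes at most 62.5 mm and 10.7 degrees, less where a joint would pass 70% of its speed; a pose out of reach is approached as far as the arm can. A call is refused whole if a number of a shift passes 0.0625 or a number of a turn 0.188, either way. A call with a gripper value outside its range is refused whole. The fingers move at their own pace and stop on an object; the grip force is fixed at half the most. Time passes only in rows, so rows that do not move let the fingers close. It gives the time, the measured TCP pose, the force, the opening and the grip force at its end, in the units of the state.
- sensors.observe(): the state, without advancing time (a new reading comes with each control period).
- cams.camera(name): name is "side" or "top"; returns a dict with "img" (480x640x3 uint8, blue, green, red), "vertical_fov" (degrees; the focal length in pixels is half the picture's height over the tangent of half this angle, whatever the lens; pixels are square), "cx", "cy" (the principal point, pixels), "dist_coeffs" ([k1, k2, p1, p2, k3] as OpenCV has them; the pictures are not rectified), "xyz" and "rotation" of the camera in the world. Camera axes: x right, y up, looking along -z (the intrinsics and any distortion apply to the point x, -y, -z); pixel columns grow to the right and rows downward; lengths in m; the calibration is good to about 2 mm. A picture is of the moment at which its call begins. There is no depth.
- manip.hand_in(): hands the job in; it is judged then, once.
The state is a dict: "clock": time; "joints": joint angles; "qd": joint speeds; "tau": joint torques, N m; "tool_pos": TCP position; "eef_rot": TCP orientation; "wrist_force": force on the tool from outside, world axes, zero at the start; "torque": the same for the moment, N m; "width": opening from 0.0 (shut) to 1.0 (fully open); "grasp_force": force on a finger pad.
Only numpy, scipy, OpenCV 4.12 (cv2) and the standard library are available. Lean on these libraries where they do the work, as an engineer would, in place of code of your own. Each camera call takes 0.05 s, during which the arm holds its last target. There are 200 camera calls.

TASK

One of the three flux jars on the rubber mat has a loose screw cap. Find it by giving caps a small test twist (an eighth of a turn is plenty), carry that jar by its body, never by a cap, to the green-walled holding fixture and stand it down in the pocket; let go, then take it by the cap and screw the cap clockwise until it stops. Leave the tight jars standing upright on the mat, and leave the pliers, the weld coupon and the goggles alone.

Things in the scene. Friction and masses are not known exactly. Their poses are not given: they have to be found in the camera images.
- jar_1: one of three look-alike jars: square white body 52 x 52 mm, 68 mm tall, yellow label with blue line; 42 mm round neck; black screw cap; 89 mm tall in all, 0.45 to 0.7 kg. Loose, upright. Origin: centre of the underside; z up, x and y square to the body's faces. Exactly one of the three has a loose cap; it can stand at any of the three places
- jar_1_lid: the black screw cap of jar_1, 45 mm across (grip it across this), 18 mm tall. Origin: centre of the cap's underside, on the jar's axis 71 mm above its underside; x points along the white radial mark on the cap's top. Body and cap cannot come apart
- jar_1_cap (a joint): angle of this cap on its jar, rad; falls as it turns clockwise seen from above (tightening). Starts at -0.2 to 0.3, tight or loose. A tight cap does not turn on its jar: on the mat the whole jar turns along. The loose one turns easily (0.015 N m) while the jar stays put, and stops hard when fully home at -1.1, the other way at 0.9
- jar_2: one of three look-alike jars: square white body 52 x 52 mm, 68 mm tall, yellow label with blue line; 42 mm round neck; black screw cap; 89 mm tall in all, 0.45 to 0.7 kg. Loose, upright. Origin: centre of the underside; z up, x and y square to the body's faces. Exactly one of the three has a loose cap; it can stand at any of the three places
- jar_2_lid: the black screw cap of jar_2, 45 mm across (grip it across this), 18 mm tall. Origin: centre of the cap's underside, on the jar's axis 71 mm above its underside; x points along the white radial mark on the cap's top. Body and cap cannot come apart
- jar_2_cap (a joint): angle of this cap on its jar, rad; falls as it turns clockwise seen from above (tightening). Starts at -0.2 to 0.3, tight or loose. A tight cap does not turn on its jar: on the mat the whole jar turns along. The loose one turns easily (0.015 N m) while the jar stays put, and stops hard when fully home at -1.1, the other way at 0.9
- jar_3: one of three look-alike jars: square white body 52 x 52 mm, 68 mm tall, yellow label with blue line; 42 mm round neck; black screw cap; 89 mm tall in all, 0.45 to 0.7 kg. Loose, upright. Origin: centre of the underside; z up, x and y square to the body's faces. Exactly one of the three has a loose cap; it can stand at any of the three places
- jar_3_lid: the black screw cap of jar_3, 45 mm across (grip it across this), 18 mm tall. Origin: centre of the cap's underside, on the jar's axis 71 mm above its underside; x points along the white radial mark on the cap's top. Body and cap cannot come apart
- jar_3_cap (a joint): angle of this cap on its jar, rad; falls as it turns clockwise seen from above (tightening). Starts at -0.2 to 0.3, tight or loose. A tight cap does not turn on its jar: on the mat the whole jar turns along. The loose one turns easily (0.015 N m) while the jar stays put, and stops hard when fully home at -1.1, the other way at 0.9
- mat: fixed black rubber mat, 120 x 380 x 4 mm, on which the three jars stand in a row along its y, about 125 mm apart. Origin: centre of its underside, on the bench; z up
- fixture: fixed holding fixture that keeps a jar body from turning: dark steel base plate 130 (x) x 100 (y) x 6 mm with a square green-walled pocket in its middle, 58 x 58 mm inside, with walls square to the plate; the walls' flared lips end 34 mm above the bench and lean outward to 82 mm over all. Origin: centre of its underside; z up
- fixture_seat (a point): centre of the pocket's floor, 6 mm above the bench; a seated jar's underside centre comes here; axes as the fixture's, square to the pocket walls (a jar goes in at any quarter turn)
- pliers: loose grey pliers lying on the bench between robot and mat, 67 x 143 x 12 mm (bystander). Origin: centre of the underside
- coupon: loose rusty steel weld coupon, 40 x 90 x 17 mm, lying behind the mat (bystander). Origin: centre of the underside
- goggles: loose blue welding goggles with black round lenses, 69 x 187 x 56 mm, lying behind the mat and fixture (bystander). Origin: centre of the underside
Things that resemble listed ones, but are neither listed nor needed, are in the scene too. What is shaped like the jar_3 but pink or red is not meant.

How it is judged (in metres and radians):
On the way, in this order (a step that is already met when the one before it is completed fails the run):
1. the loose-capped jar stands upright down in the fixture's pocket, let go, its cap not yet screwed home (horizontal distance between jar_2 and fixture_seat below 0.008 m and z of jar_2 in the frame of fixture_seat below 0.006 m and angle between jar_2's own z axis and vertical below 0.06 rad and contact force between jar_2 and the fingers below 0.1 N and value of joint jar_2_cap above -1 rad), for 0.2 s.
2. its cap is screwed home, to within 0.06 rad of the stop, the jar still seated (horizontal distance between jar_2 and fixture_seat below 0.008 m and z of jar_2 in the frame of fixture_seat below 0.006 m and angle between jar_2's own z axis and vertical below 0.06 rad and value of joint jar_2_cap below -1.04 rad), for 0.2 s.
At the end, for the whole second after the job is handed in: the jar that had the loose cap stands upright (within 0.06 rad) on the pocket's floor of the fixture (within 8 mm of its centre, 6 mm in height), released and at rest, its cap within 0.06 rad of the stop at -1.1; both tight jars stand upright and at rest on the mat, their centres within its outline (all of step 2 and contact force between jar_2 and the fingers below 0.1 N and linear speed of each of jar_2, jar_1, jar_3 below 0.02 m/s and x of jar_1 in the frame of mat between -0.06 and 0.06 m and y of jar_1 in the frame of mat between -0.19 and 0.19 m and height (world z) of each of jar_1, jar_3 below 0.012 m and angle between each of jar_1, jar_3's own z axis and vertical below 0.06 rad and x of jar_3 in the frame of mat between -0.06 and 0.06 m and y of jar_3 in the frame of mat between -0.19 and 0.19 m); the robot touches nothing.
It fails at once if a jar is lifted by its cap (fingers on the cap while the jar's underside is more than 25 mm above the bench) ((contact force between jar_1_lid and the fingers above 3 N and height (world z) of jar_1 above 0.025 m) or (contact force between jar_2_lid and the fingers above 3 N and height (world z) of jar_2 above 0.025 m) or (contact force between jar_3_lid and the fingers above 3 N and height (world z) of jar_3 above 0.025 m)).
It fails at once if a jar is tipped over (angle between any of jar_1, jar_2, jar_3's own z axis and vertical above 0.6 rad).
It fails at once if the pliers, the coupon or the goggles are moved more than 30 mm (distance of any of pliers, coupon, goggles from where it was at the start of the episode above 0.03 m).
It also fails if it takes over 67 s, if anything falls off the work surface, if the arm or the gripper's body presses on something with over 40 N, if the wrist force passes 120 N, or if a joint passes its speed limit or range.

## Working session

There is one attempt and no reset: what is moved stays moved. The work goes in short steps, Python scripts to look and compute and a tool call to move; the robot and the scene stay as the last step left them, time stands still between calls to the robot, and variables do not carry over. Pictures are saved under pics/ and viewed, at most 10 in all, crops included, and the job is handed in when it is done.

Besides the shell and the picture viewer there is one more tool, called after "Call:" in YAML: its name, and indented under it one key for each argument. move_arm: Moves the arm, as the interface text tells. Its arguments: {"type":"object","properties":{"steps":{"type":"array"}},"required":["steps"]}

```bash
mkdir -p pics; cat > h.py <<'E'
import numpy as np, cv2
from bench import sensors, cams, manip
def cam(n):
    c=cams.camera(n); f=240/np.tan(np.radians(c["vertical_fov"])/2)
    c["K"]=np.array([[f,0,c["cx"]],[0,f,c["cy"]],[0,0,1]]); c["D"]=np.array(c["dist_coeffs"],float)
    R=np.array(c["rotation"],float)
    if R.shape!=(3,3): print("rot",R)
    c["R"]=R; c["t"]=np.array(c["xyz"],float); return c
def ray(c,uv,z):
    p=cv2.undistortPoints(np.array(uv,float).reshape(-1,1,2),c["K"],c["D"])[:,0]
    d=np.c_[p[:,0],-p[:,1],-np.ones(len(p))]@c["R"].T
    z=np.broadcast_to(z,len(p)); return c["t"]+d*((z-c["t"][2])/d[:,2])[:,None]
def proj(c,X):
    q=(np.array(X,float).reshape(-1,3)-c["t"])@c["R"]; q=q*[1,-1,-1]
    return cv2.projectPoints(q,np.zeros(3),np.zeros(3),c["K"],c["D"])[0][:,0]
E
python3 - <<'E'
from h import *
for n in("top","side"):
    c=cam(n); cv2.imwrite(f"pics/{n}0.png",c["img"]); print(n,c["t"],c["rotation"],c["vertical_fov"],c["cx"],c["cy"],c["D"])
print(sensors.observe())
E
```

```text
rot [  8.34740465  -0.37395864 -88.67422807]
top [0.43001333 0.2334705  1.03551378] [  8.34740465  -0.37395864 -88.67422807] 53.41463371671513 318.804929066503 237.5182451266143 [-0.0950039  0.         0.         0.         0.       ]
rot [  50.39771144    0.20874019 -179.66720342]
side [0.56463037 1.38122825 1.03226499] [  50.39771144    0.20874019 -179.66720342] 43.37111355979484 315.4839496928393 236.33129617664972 [-0.07085194  0.          0.          0.          0.        ]
{'clock': 0.1, 'joints': array([ 6.69153662e+01,  2.05911694e+01,  8.65898324e+01,  6.62919672e-04,
        7.29076517e+01, -6.59495688e+00]), 'qd': array([ 0.04494762, -0.04400246, -0.15959656, -0.02785747,  0.062736  ,
        0.06415701]), 'tau': array([ 2.41470952e-04, -5.16360533e+01, -2.71404505e+01,  6.78482722e-02,
        2.75387918e-02, -1.25118041e-05]), 'tool_pos': array([0.17006568, 0.57474608, 0.19924071]), 'eef_rot': array([-1.79912006e+02, -1.08109722e-02,  1.63510119e+02]), 'wrist_force': array([0.38937453, 1.2884898 , 0.2488648 ]), 'torque': array([-0.01364676, -0.04814559, -0.00893334]), 'grasp_force': 0.0, 'width': 0.9971977675296153}
```

View pics/top0.png

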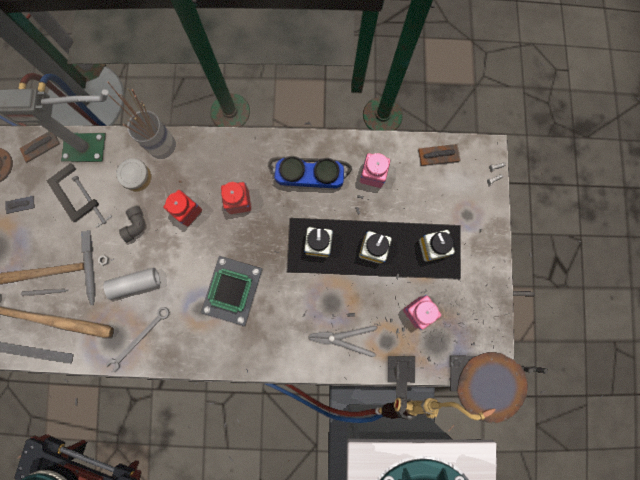

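View pics/side0.png

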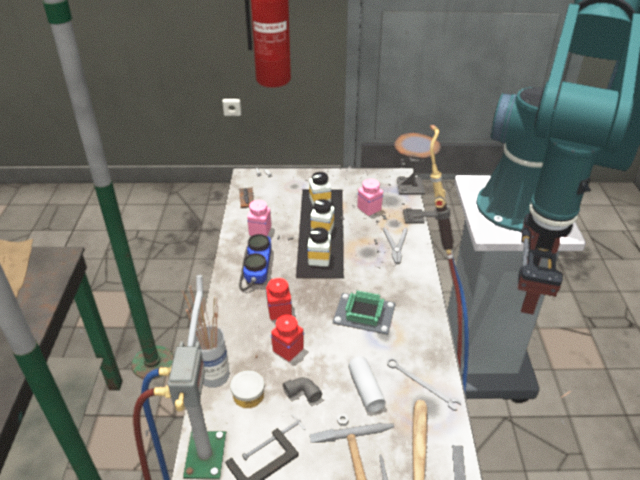

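Seen in the top picture: the white jars with black caps are at (319,240), (376,246) and (437,245) on the black mat. The pink pieces (376,168), (424,312) and the red ones (181,207), (235,196) are decoys. The fixture is at (231,291), the pliers at (345,338), the goggles at (309,172) and the coupon at (439,155). I'll confirm this in an enlarged crop.

```bash
sed -i 's/^    R=np.array.*/    from scipy.spatial.transform import Rotation as Ro; R=Ro.from_euler("xyz",c["rotation"],degrees=True).as_matrix()/; /print("rot"/d; /if R.shape/d' h.py
python3 - <<'E'
from h import *
c=cam("top"); im=c["img"]
a=cv2.resize(im[215:285,285:465],None,fx=4.4,fy=4.4,interpolation=cv2.INTER_CUBIC)
b=cv2.resize(im[250:332,195:270],None,fx=3.4,fy=3.4,interpolation=cv2.INTER_CUBIC)
o=np.zeros((310+282,800,3),np.uint8); o[:a.shape[0],:a.shape[1]]=a; o[310:310+b.shape[0],:b.shape[1]]=b
cv2.imwrite("pics/crop1.png",o); print(a.shape,b.shape)
print(ray(c,[[319,240],[376,246],[437,245]],.089), ray(c,[[231,291]],.03))
E
```

```text
(308, 792, 3) (279, 255, 3)
[[ 0.56398761  0.23000061  0.089     ]
 [ 0.55458587  0.11548715  0.089     ]
 [ 0.55950385 -0.00806815  0.089     ]] [[0.45959024 0.4122689  0.03      ]]
```

View pics/crop1.png

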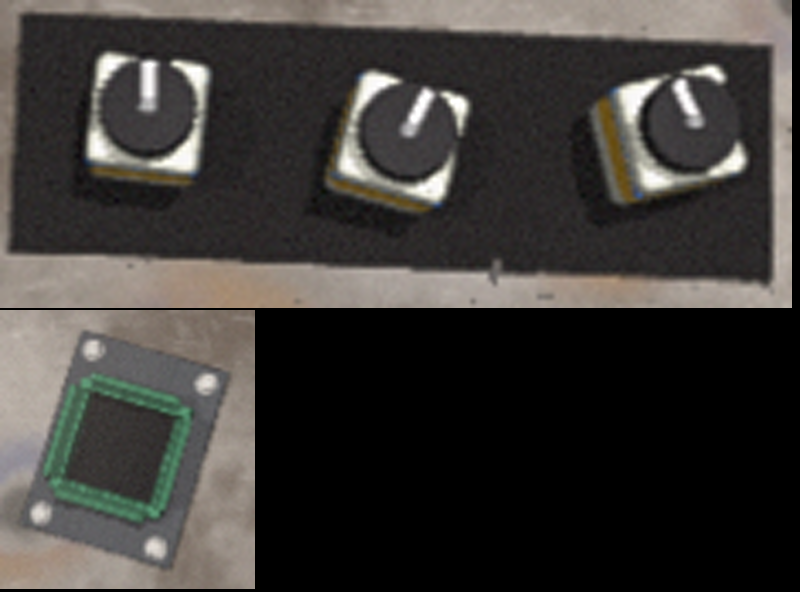

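The crop confirms three white-bodied jars with black caps. Cap centres in the crop are (147,107), (409,130) and (690,123). The fixture plate corners are (82,331), (230,373), (170,568) and (20,525).

```bash
cat > m.py <<'E'
from h import *
c=cam("top")
A=lambda p:(np.array(p,float)+.5)/4.4-.5+[285,215]
B=lambda p:(np.array(p,float)+.5-[0,310])/3.4-.5+[195,250]
print(ray(c,A([[147,107],[409,130],[690,123]]),.089).round(4))
def yaw(P):
    e=np.roll(P,-1,0)-P; a=np.arctan2(e[:,1],e[:,0]); return np.degrees(np.angle(np.mean(np.exp(4j*a)))/4), np.linalg.norm(e[:,:2],axis=1).round(3)
for q in([[97,52],[211,65],[197,180],[87,162]],[[365,70],[470,98],[437,207],[330,180]],[[610,97],[720,67],[747,170],[632,203]]):
    P=ray(c,A(q),.068); print(P.mean(0).round(4),yaw(P))
P=ray(c,B([[82,331],[230,373],[170,568],[20,525]]),.006); print(P.mean(0),yaw(P))
P=ray(c,B([[83,376],[191,408],[156,518],[47,486]]),.034); print(P.mean(0),yaw(P))
P=ray(c,A([[20,14],[773,45],[772,282],[8,252]]),.004);print(P.round(3))
s=sensors.observe()
from scipy.spatial.transform import Rotation as Ro
print(Ro.from_euler("xyz",s["eef_rot"],degrees=True).as_matrix().round(3))
E
python3 m.py
```

```text
[[ 0.5661  0.232   0.089 ]
 [ 0.5584  0.1124  0.089 ]
 [ 0.5647 -0.0172  0.089 ]]
[0.5656 0.2314 0.068 ] (np.float64(-5.632255301136441), array([0.054, 0.054, 0.052, 0.052]))
[0.5571 0.1136 0.068 ] (np.float64(-15.026001783042236), array([0.051, 0.054, 0.051, 0.054]))
[ 0.5623 -0.0167  0.068 ] (np.float64(14.692490400163797), array([0.055, 0.05 , 0.057, 0.051]))
[0.46156863 0.41550557 0.006     ] (np.float64(-14.584674101488826), array([0.099, 0.128, 0.099, 0.128]))
[0.46173186 0.41443587 0.034     ] (np.float64(-15.061792785883183), array([0.07 , 0.07 , 0.07 , 0.071]))
[[ 0.624  0.296  0.004]
 [ 0.617 -0.083  0.004]
 [ 0.498 -0.08   0.004]
 [ 0.505  0.299  0.004]]
[[-0.959  0.284 -0.   ]
 [ 0.284  0.959 -0.001]
 [ 0.    -0.001 -1.   ]]
```

Call:
move_arm:
  steps:
    - [-1,[-0.04,-0.018,0],0]
    - [-1,[-0.04,-0.018,0],0]
    - [-1,[-0.04,-0.018,0],0]
    - [-1,[-0.04,-0.018,0],0]
    - [-1,[-0.04,-0.018,0],0]
    - [-1,[-0.04,-0.018,0],0]
    - [-1,[-0.04,-0.018,0],0]
    - [-1,[-0.04,-0.018,0],0]

```text
clock: 1.2
tool_pos: [0.4372, 0.3453, 0.1998]
eef_rot: [-180.0, -0.0, 163.5]
wrist_force: [-0.5, -0.4, -0.2]
width: 0.998
grasp_force: 0.0
```

Call:
move_arm:
  steps:
    - [-1,[-0.04,-0.018,0.01],0]
    - [-1,[-0.04,-0.018,0.02],0]
    - [-1,[-0.04,-0.018,0.02],0]
    - [-1,[-0.037,-0.018,0.02],0]
    - [-1,[0,0,0],0]

```text
clock: 1.82
tool_pos: [0.5672, 0.2304, 0.128]
eef_rot: [-179.9, -0.1, 163.3]
wrist_force: [-1.3, 0.6, -0.0]
width: 0.998
grasp_force: 0.0
```

```bash
cat > d.py <<'E'
import sys
from bench import sensors
import numpy as np
from scipy.spatial.transform import Rotation as Ro
x,y,z,w=map(float,sys.argv[1:5]); s=sensors.observe()
R=Ro.from_euler("xyz",s["eef_rot"],degrees=True)
print("t",s["clock"],s["tool_pos"].round(4),s["eef_rot"].round(2),"w",s["width"])
print("shift",R.inv().apply(np.array([x,y,z])-s["tool_pos"]).round(4),"twist",np.radians((s["eef_rot"][2]-w+180)%360-180).round(3))
E
python3 d.py .566 .232 .078 163.5
```

```text
t 1.825 [0.5672 0.2304 0.128 ] [-1.7989e+02 -1.1000e-01  1.6332e+02] w 0.9980122496057259
shift [0.0015 0.0012 0.05  ] twist -0.003
```

Descend onto the left cap, grip it and give the small clockwise twist (0.35 rad).

Call:
move_arm:
  steps:
    - [-1,[0.001,0.001,0.02],0]
    - [-1,[0,0,0.02],0]
    - [-1,[0,0,0.01],0]
    - [-1,[0,0,0],0]

```text
clock: 2.33
tool_pos: [0.5648, 0.2344, 0.0797]
eef_rot: [-180.0, -0.1, 163.5]
wrist_force: [0.7, 0.1, -0.2]
width: 0.999
grasp_force: 0.0
```

Call:
move_arm:
  steps:
    - [1,[0,0,0],0]
    - [1,[0,0,0],0]
    - [1,[0,0,0],0]
    - [1,[0,0,0],0]
    - [1,[0,0,0],0]

```text
clock: 2.95
tool_pos: [0.5657, 0.234, 0.08]
eef_rot: [-180.0, 0.0, 163.5]
wrist_force: [-0.4, 0.0, -1.0]
width: 0.473
grasp_force: 0.0
```

Call:
move_arm:
  steps:
    - [1,[0,0,0],0.07]
    - [1,[0,0,0],0.07]
    - [1,[0,0,0],0.07]
    - [1,[0,0,0],0.07]
    - [1,[0,0,0],0.07]
    - [1,[0,0,0],0]

```text
clock: 3.7
tool_pos: [0.5657, 0.234, 0.0799]
eef_rot: [-180.0, 0.0, 143.5]
wrist_force: [0.0, 0.2, 0.3]
width: 0.005
grasp_force: 0.0
```

```bash
python3 -c "
from h import *
s=sensors.observe();print(s['torque'],s['wrist_force'],s['width'],s['tool_pos'])"
```

```text
[-0.022871    0.06091586  0.03049977] [0.03707189 0.21823655 0.31929674] 0.004868273987489254 [0.56568969 0.23396397 0.07992266]
```

The fingers shut on nothing, so I'll look.

```bash
python3 - <<'E'
from h import *
t=cam("top"); s=cam("side")
a=cv2.resize(t["img"][180:300,260:470],None,fx=2,fy=2,interpolation=cv2.INTER_CUBIC)
b=cv2.resize(s["img"][150:300,220:480],None,fx=3,fy=3,interpolation=cv2.INTER_CUBIC)[:,:780]
b=b[:350]
o=np.zeros((590,780,3),np.uint8);o[:240,:420]=a;o[240:590]=b
cv2.imwrite("pics/c2.png",o); print(proj(s,sensors.observe()["tool_pos"]),proj(t,sensors.observe()["tool_pos"]))
E
```

```text
[[319.16100906 237.31487865]] [[317.02641596 239.75350913]]
```

View pics/c2.png

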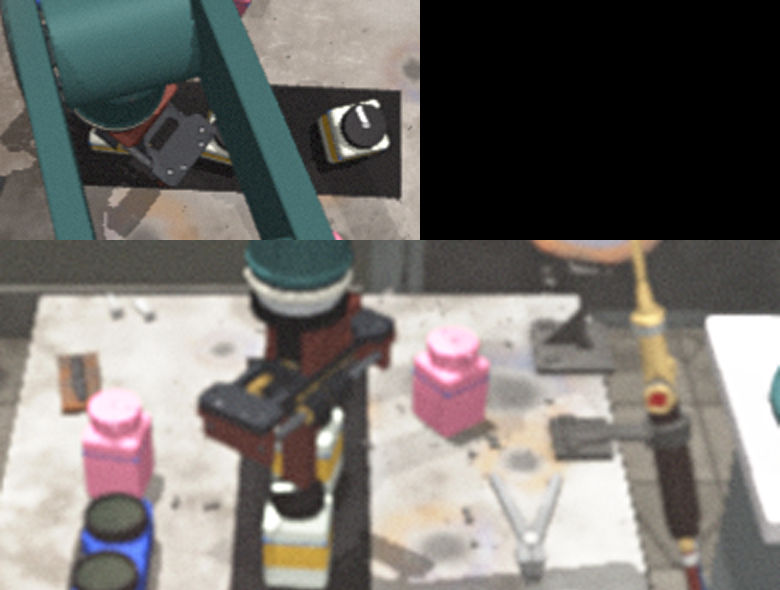

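The jar has not moved. Its cap is at crop (297,498) and the shut fingertips seem to end just above it at (297,487). I'll check that with projections in an enlarged side crop.

```bash
python3 - <<'E'
from h import *
s=cam("side"); st=sensors.observe(); p=st["tool_pos"]
for z in (.004,.072,.075,.08,.093,.1): print(z,proj(s,[p[0],p[1],z]).round(1), proj(s,[.566,.232+.0225,z]).round(1))
x0,y0=280,190
b=cv2.resize(s["img"][y0:y0+90,x0:x0+80],None,fx=6.6,fy=6.6,interpolation=cv2.INTER_CUBIC)
for r in range(0,90,10): cv2.putText(b,str(y0+r),(0,int(r*6.6)+4),0,.4,(0,0,255),1)
cv2.imwrite("pics/c3.png",b)
E
```

```text
0.004 [[319.2 260.2]] [[319.  265.6]]
0.072 [[319.2 239.8]] [[319.  245.1]]
0.075 [[319.2 238.8]] [[319.  244.2]]
0.08 [[319.2 237.3]] [[319.  242.7]]
0.093 [[319.2 233.2]] [[319.  238.6]]
0.1 [[319.2 231. ]] [[319.  236.4]]
```

View pics/c3.png

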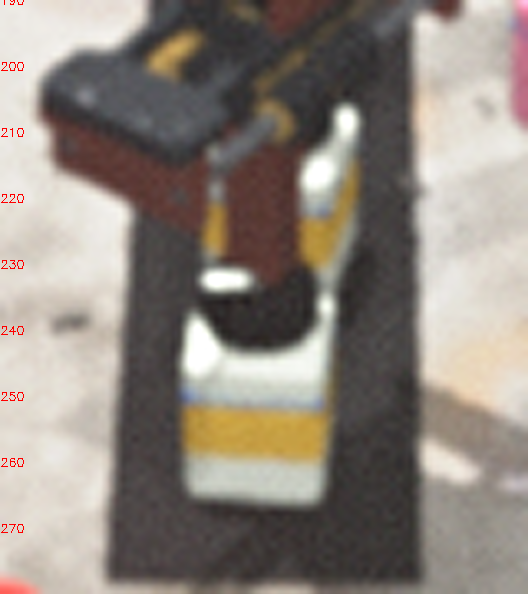

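The fingertip shows at row 232–233, in front of the cap's top. So the shut tips are just above the cap, about 15 mm higher than the reported z of 0.080. I'll open, go down 12 mm and close again.

Call:
move_arm:
  steps:
    - [-1,[0,0,-0.01],-0.07]
    - [-1,[0,0,0],-0.07]
    - [-1,[0,0,0],-0.07]
    - [-1,[0,0,0],-0.07]
    - [-1,[0,0,0],-0.07]
    - [-1,[0,0,0],0]
    - [-1,[0,0,0],0]
    - [-1,[0,0,0],0]

```text
clock: 4.85
tool_pos: [0.5657, 0.234, 0.0899]
eef_rot: [-180.0, -0.0, 163.5]
wrist_force: [-0.6, 1.1, -0.8]
width: 0.875
grasp_force: 0.0
```

Call:
move_arm:
  steps:
    - [-1,[0,-0.001,0.01],0]
    - [-1,[0,0,0.006],0]
    - [-1,[0,0,0.006],0]
    - [-1,[0,0,0],0]
    - [1,[0,0,0],0]
    - [1,[0,0,0],0]
    - [1,[0,0,0],0]
    - [1,[0,0,0],0]

```text
clock: 5.85
tool_pos: [0.5655, 0.2331, 0.0681]
eef_rot: [180.0, 0.0, 163.5]
wrist_force: [-0.7, -0.5, -0.7]
width: 0.585
grasp_force: 0.0
```

Call:
move_arm:
  steps:
    - [1,[0,0,0],0]
    - [1,[0,0,0],0]
    - [1,[0,0,0],0]

```text
clock: 6.22
tool_pos: [0.5653, 0.2328, 0.068]
eef_rot: [-180.0, -0.0, 163.5]
wrist_force: [-0.6, -3.0, 1.7]
width: 0.488
grasp_force: 30.0
```

Gripped (opening 43 mm, 30 N). Now the test twist.

Call:
move_arm:
  steps:
    - [1,[0,0,0],0.07]
    - [1,[0,0,0],0.07]
    - [1,[0,0,0],0.07]
    - [1,[0,0,0],0.07]
    - [1,[0,0,0],0.07]

```text
clock: 6.85
tool_pos: [0.5656, 0.2338, 0.0679]
eef_rot: [179.9, -0.0, 143.3]
wrist_force: [-0.0, 1.6, -0.4]
width: 0.494
grasp_force: 30.0
```

```bash
python3 - <<'E'
from h import *
st=sensors.observe(); print(st["torque"],st["width"],st["tool_pos"])
s=cam("side")
a=cv2.imread("pics/side0.png")[190:280,280:360]; b=s["img"][190:280,280:360]
cv2.imwrite("pics/c4.png",cv2.resize(np.hstack([a,b]),None,fx=5,fy=5,interpolation=cv2.INTER_CUBIC))
E
```

```text
[ 0.31691415 -0.06267285  0.05868505] 0.4935125885246228 [0.56562583 0.23382475 0.06788532]
```

View pics/c4.png

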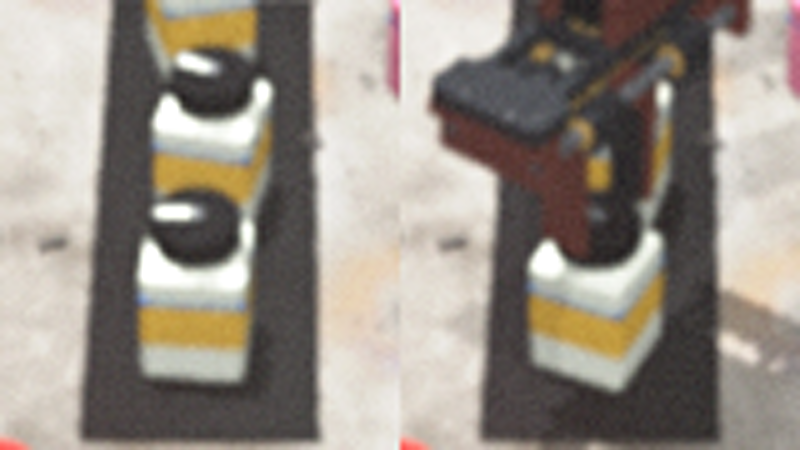

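The whole jar turned with the cap, so the left jar is tight. On to the middle one.

Call:
move_arm:
  steps:
    - [-1,[0,0,0],0]
    - [-1,[0,0,0],0]
    - [-1,[0,0,0],0]
    - [-1,[0,0,-0.03],0]
    - [-1,[0,0,-0.03],-0.09]
    - [-1,[0,0,0],-0.09]
    - [-1,[0,0,0],-0.09]
    - [-1,[0,0,0],-0.08]

```text
clock: 7.9
tool_pos: [0.5654, 0.233, 0.1281]
eef_rot: [-180.0, 0.0, 163.7]
wrist_force: [-0.5, -0.5, 0.0]
width: 0.998
grasp_force: 0.0
```

Call:
move_arm:
  steps:
    - [-1,[-0.009,-0.039,0],0]
    - [-1,[-0.009,-0.039,0],0]
    - [-1,[-0.009,-0.04,0],0]
    - [-1,[0,0,0.02],0]
    - [-1,[0,0,0.02],0]
    - [-1,[0,0,0.02],0]
    - [-1,[0,0,0],0]

```text
clock: 8.78
tool_pos: [0.5564, 0.112, 0.0667]
eef_rot: [-179.9, -0.2, 163.5]
wrist_force: [0.0, 0.7, 0.3]
width: 0.999
grasp_force: 0.0
```

Call:
move_arm:
  steps:
    - [1,[0,0,0],0]
    - [1,[0,0,0],0]
    - [1,[0,0,0],0]
    - [1,[0,0,0],0]
    - [1,[0,0,0],0]
    - [1,[0,0,0],0]
    - [1,[0,0,0],0]

```text
clock: 9.65
tool_pos: [0.558, 0.1125, 0.0681]
eef_rot: [180.0, 0.0, 163.5]
wrist_force: [-0.1, 1.1, 2.5]
width: 0.491
grasp_force: 30.0
```

Call:
move_arm:
  steps:
    - [1,[0,0,0],0.07]
    - [1,[0,0,0],0.07]
    - [1,[0,0,0],0.07]
    - [1,[0,0,0],0.07]
    - [1,[0,0,0],0.07]

```text
clock: 10.28
tool_pos: [0.5581, 0.1125, 0.0681]
eef_rot: [180.0, 0.0, 143.3]
wrist_force: [0.5, 2.2, 2.2]
width: 0.492
grasp_force: 30.0
```

```bash
python3 - <<'E'
from h import *
st=sensors.observe(); print(st["torque"],st["width"],st["tool_pos"])
s=cam("side"); t=cam("top")
a=cv2.imread("pics/side0.png")[180:270,280:360]; b=s["img"][180:270,280:360]; d=t["img"][200:290,340:420]
cv2.imwrite("pics/c5.png",cv2.resize(np.hstack([a,b,d]),None,fx=3.3,fy=3.3,interpolation=cv2.INTER_CUBIC))
E
```

```text
[ 0.26379879 -0.00893715  0.01022437] 0.49205056183502693 [0.55807923 0.11253677 0.06814571]
```

View pics/c5.png

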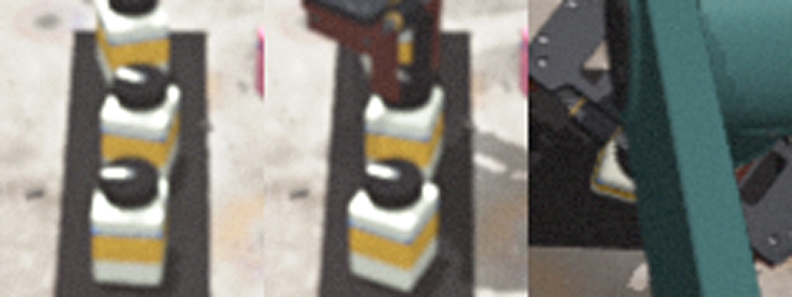

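Only the cap turned and the middle jar's body kept its pose (torque 0.01, against 0.06 N m on the left jar). The middle jar is the loose one. Let go, square up to its body, and go down to grip the body.

Call:
move_arm:
  steps:
    - [-1,[0,0,0],0]
    - [-1,[0,0,0],0]
    - [-1,[0,0,0],0]
    - [-1,[0,0,0],0]
    - [-1,[0,0,-0.03],0]
    - [-1,[0,0,0],-0.13]
    - [-1,[0,0,0],-0.13]
    - [-1,[0,0,0],-0.12]

```text
clock: 11.38
tool_pos: [0.5578, 0.1122, 0.098]
eef_rot: [-180.0, 0.0, 165.5]
wrist_force: [0.5, -0.5, -0.3]
width: 1.002
grasp_force: 0.0
```

Call:
move_arm:
  steps:
    - [-1,[0,0,0.02],0]
    - [-1,[0,0,0.02],0]
    - [-1,[0,0,0.02],0]
    - [-1,[0,0,0.004],0]
    - [-1,[0,0,0],0]

```text
clock: 12.0
tool_pos: [0.5578, 0.1122, 0.034]
eef_rot: [-180.0, -0.0, 165.2]
wrist_force: [-0.4, -0.9, 0.0]
width: 1.0
grasp_force: 0.0
```

Call:
move_arm:
  steps:
    - [1,[0,0,0],0]
    - [1,[0,0,0],0]
    - [1,[0,0,0],0]
    - [1,[0,0,0],0]
    - [1,[0,0,0],0]
    - [1,[0,0,0],0]
    - [1,[0,0,0],0]

```text
clock: 12.88
tool_pos: [0.558, 0.1124, 0.0342]
eef_rot: [180.0, 0.0, 165.2]
wrist_force: [-1.4, 1.6, 3.5]
width: 0.584
grasp_force: 30.0
```

Call:
move_arm:
  steps:
    - [1,[0,0,-0.02],0]
    - [1,[0,0,-0.03],0]
    - [1,[0,0,-0.03],0]
    - [1,[0,0,-0.03],0]
    - [1,[0,0,-0.02],0]
    - [1,[0,0,0],0]

```text
clock: 13.62
tool_pos: [0.5582, 0.1122, 0.1644]
eef_rot: [180.0, 0.1, 165.2]
wrist_force: [-0.5, 0.8, -5.2]
width: 0.586
grasp_force: 30.0
```

Call:
move_arm:
  steps:
    - [1,[0.012,0.018,0],0]
    - [1,[0.023,0.036,0],0]
    - [1,[0.025,0.04,0],0]
    - [1,[0.025,0.04,0],0]
    - [1,[0.025,0.04,0],0]
    - [1,[0.025,0.04,0],0]
    - [1,[0.023,0.036,0],0]
    - [1,[0.012,0.018,0],0]

```text
clock: 14.62
tool_pos: [0.4589, 0.4167, 0.1619]
eef_rot: [-179.9, -0.2, 165.4]
wrist_force: [-0.1, -1.0, -5.0]
width: 0.589
grasp_force: 30.0
```

Call:
move_arm:
  steps:
    - [1,[0,0,0],0]
    - [1,[0,0,0],0]
    - [1,[0,0,0],0]

```text
clock: 15.0
tool_pos: [0.462, 0.4135, 0.1637]
eef_rot: [-179.9, -0.0, 165.2]
wrist_force: [0.8, 0.7, -4.9]
width: 0.589
grasp_force: 30.0
```

```bash
python3 d.py .4617 .4150 .1 165.2; python3 - <<'E'
from h import *
s=cam("side"); t=cam("top")
a=s["img"][210:350,310:430]; d=t["img"][230:340,170:290]
o=np.zeros((560,800,3),np.uint8); a=cv2.resize(a,None,fx=4,fy=4,interpolation=2); d=cv2.resize(d,None,fx=2.6,fy=2.6,interpolation=2)
o[:560,:480]=a; o[:d.shape[0],485:485+d.shape[1]]=d
cv2.imwrite("pics/c6.png",o)
E
```

```text
t 15.0 [0.462  0.4135 0.1637] [-1.7995e+02 -1.0000e-02  1.6515e+02] w 0.5889175363287451
shift [0.0007 0.0014 0.0637] twist -0.001
```

View pics/c6.png

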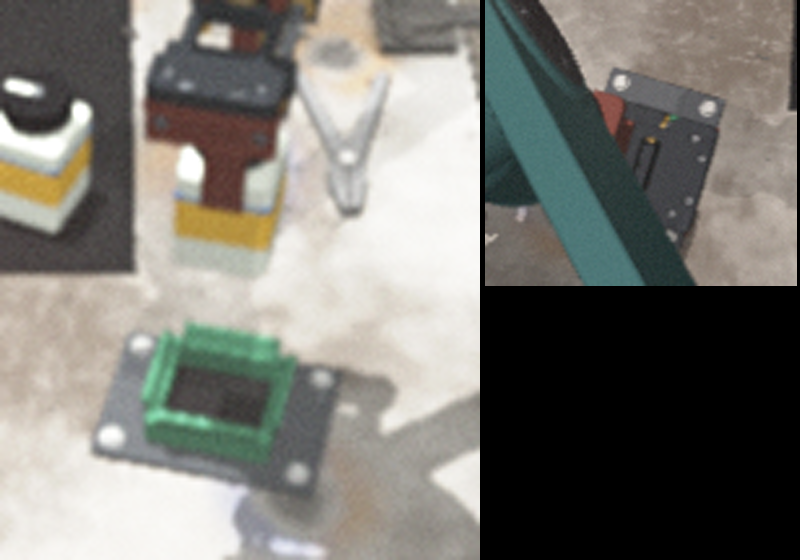

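The jar hangs upright in the grip, over the fixture. Cross-check the fixture centre from the side camera: plate corners in the crop are (128,333), (343,372), (310,493) and (93,455).

```bash
python3 - <<'E'
from h import *
s=cam("side")
f=lambda q:ray(s,(np.array(q,float)+.5)/4-.5+[310,210],z)
z=.006;P=f([[128,333],[343,372],[310,493],[93,455]]);print(P.round(4),P.mean(0))
z=.006;P=f([[140,344],[321,377],[298,473],[110,436]]);print(P.mean(0))
E
python3 d.py .4617 .4150 .04 165.2
```

```text
[[0.5117 0.3534 0.006 ]
 [0.3858 0.3857 0.006 ]
 [0.4132 0.4797 0.006 ]
 [0.5342 0.4513 0.006 ]] [0.46121229 0.41754324 0.006     ]
[0.461711   0.41349862 0.006     ]
t 15.15 [0.4622 0.4139 0.164 ] [-179.99    0.    165.15] w 0.5920214498724863
shift [0.0007 0.001  0.124 ] twist -0.001
```

Call:
move_arm:
  steps:
    - [1,[0.001,0.001,0.02],0]
    - [1,[0,0,0.03],0]
    - [1,[0,0,0.025],0]
    - [1,[0,0,0.015],0]
    - [1,[0,0,0],0]

```text
clock: 15.78
tool_pos: [0.4606, 0.4152, 0.073]
eef_rot: [-179.9, -0.1, 165.2]
wrist_force: [0.6, 0.0, -4.8]
width: 0.589
grasp_force: 30.0
```

Call:
move_arm:
  steps:
    - [1,[0,0,0.006],0]
    - [1,[0,0,0.006],0]
    - [1,[0,0,0.006],0]
    - [1,[0,0,0],0]

```text
clock: 16.27
tool_pos: [0.4606, 0.4157, 0.0554]
eef_rot: [-179.9, -0.0, 165.2]
wrist_force: [-0.0, -0.4, -5.1]
width: 0.593
grasp_force: 30.0
```

Call:
move_arm:
  steps:
    - [1,[-0.0005,0,0.005],0]
    - [1,[0,0,0.005],0]
    - [1,[0,0,0.004],0]
    - [1,[0,0,0.003],0]
    - [1,[0,0,0],0]

```text
clock: 16.9
tool_pos: [0.4613, 0.4157, 0.0386]
eef_rot: [-180.0, -0.0, 165.2]
wrist_force: [-0.7, 0.5, -5.1]
width: 0.591
grasp_force: 30.0
```

Down inside the walls with no contact. The last 2 mm, then let go.

Call:
move_arm:
  steps:
    - [1,[0,0,0.0015],0]
    - [1,[0,0,0.001],0]
    - [1,[0,0,0],0]

```text
clock: 17.27
tool_pos: [0.4615, 0.4158, 0.0364]
eef_rot: [-180.0, -0.0, 165.2]
wrist_force: [-0.3, 0.3, -5.6]
width: 0.591
grasp_force: 30.0
```

Call:
move_arm:
  steps:
    - [-1,[0,0,0],0]
    - [-1,[0,0,0],0]
    - [-1,[0,0,0],0]
    - [-1,[0,0,0],0]
    - [-1,[0,0,-0.03],0]
    - [-1,[0,0,-0.04],0]
    - [-1,[0,0,0],0]

```text
clock: 18.15
tool_pos: [0.4638, 0.4175, 0.1097]
eef_rot: [179.7, 0.2, 165.2]
wrist_force: [0.6, -0.3, 0.2]
width: 0.999
grasp_force: 0.0
```

```bash
python3 d.py .4617 .4150 .07 165.2; python3 - <<'E'
from h import *
s=cam("side"); t=cam("top")
a=s["img"][230:350,310:430]; d=t["img"][230:340,170:290]
o=np.zeros((560,800,3),np.uint8); a=cv2.resize(a,None,fx=4,fy=4,interpolation=2); d=cv2.resize(d,None,fx=2.6,fy=2.6,interpolation=2)
o[:480,:480]=a; o[:d.shape[0],485:485+d.shape[1]]=d
cv2.imwrite("pics/c7.png",o)
E
```

```text
t 18.15 [0.4638 0.4175 0.1097] [179.71   0.24 165.23] w 0.9989945843942377
shift [ 0.0016 -0.0031  0.0397] twist 0.001
```

View pics/c7.png

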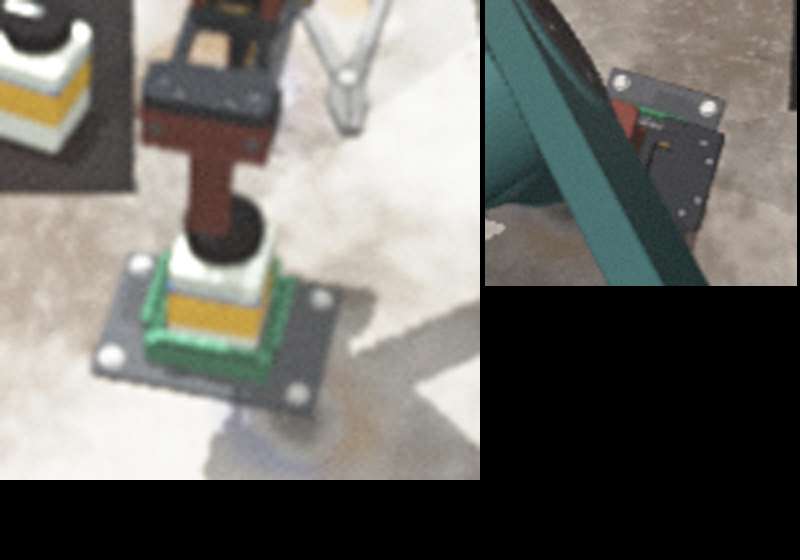

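The jar stands down in the pocket, with the walls reaching to about mid-label. Now take it by the cap.

Call:
move_arm:
  steps:
    - [-1,[0,0,0.012],0]
    - [-1,[0,0,0.012],0]
    - [-1,[0,0,0.012],0]
    - [-1,[0,0,0],0]
    - [1,[0,0,0],0]
    - [1,[0,0,0],0]
    - [1,[0,0,0],0]
    - [1,[0,0,0],0]

```text
clock: 19.25
tool_pos: [0.4617, 0.416, 0.0708]
eef_rot: [180.0, 0.0, 165.2]
wrist_force: [0.1, 0.5, -0.3]
width: 0.584
grasp_force: 0.0
```

Call:
move_arm:
  steps:
    - [1,[0,0,0],0]
    - [1,[0,0,0],0]
    - [1,[0,0,0],0]

```text
clock: 19.62
tool_pos: [0.4616, 0.4159, 0.0706]
eef_rot: [180.0, 0.0, 165.2]
wrist_force: [-0.4, -0.7, 1.8]
width: 0.485
grasp_force: 30.0
```

Call:
move_arm:
  steps:
    - [1,[0,0,0],0.07]
    - [1,[0,0,0],0.07]
    - [1,[0,0,0],0.07]
    - [1,[0,0,0],0.07]
    - [1,[0,0,0],0.07]
    - [1,[0,0,0],0.07]
    - [1,[0,0,0],0.07]
    - [1,[0,0,0],0]

```text
clock: 20.62
tool_pos: [0.4617, 0.4161, 0.0706]
eef_rot: [180.0, 0.0, 137.2]
wrist_force: [-0.2, 0.2, 2.3]
width: 0.487
grasp_force: 30.0
```

```bash
python3 -c "
from h import *
s=sensors.observe();print(s['torque'],s['eef_rot'],s['tool_pos'],s['tau'][5])"
```

```text
[ 0.05382227  0.05296921 -0.02395014] [1.79968594e+02 1.21791113e-03 1.37187521e+02] [0.46173406 0.41609154 0.07061858] 0.3827058244496584
```

Call:
move_arm:
  steps:
    - [1,[0,0,0],0.05]
    - [1,[0,0,0],0.05]
    - [1,[0,0,0],0.05]
    - [1,[0,0,0],0.05]
    - [1,[0,0,0],0]

```text
clock: 21.25
tool_pos: [0.462, 0.4162, 0.0707]
eef_rot: [179.9, 0.0, 125.8]
wrist_force: [1.5, 1.9, 1.5]
width: 0.486
grasp_force: 30.0
```

```bash
python3 -c "
from h import *
s=sensors.observe();print(s['torque'],s['eef_rot'],s['tool_pos'],s['tau'][5])"
```

```text
[ 0.23819942 -0.11560043  0.18744233] [1.79937979e+02 1.10128582e-03 1.25810857e+02] [0.46198238 0.41624705 0.07065665] 0.45148327946662903
```

Call:
move_arm:
  steps:
    - [1,[0,0,0],0.05]
    - [1,[0,0,0],0.05]
    - [1,[0,0,0],0.05]
    - [1,[0,0,0],0.05]
    - [1,[0,0,0],0]

```text
clock: 21.88
tool_pos: [0.4618, 0.4165, 0.0707]
eef_rot: [179.9, -0.0, 114.4]
wrist_force: [-0.7, 3.0, 2.5]
width: 0.486
grasp_force: 30.0
```

```bash
python3 -c "
from h import *
s=sensors.observe();print(s['torque'],s['eef_rot'],s['tool_pos'],s['tau'][5])"
```

```text
[0.44995557 0.05403449 0.25757256] [ 1.79945266e+02 -3.58959059e-02  1.14361992e+02] [0.46178933 0.41646107 0.07069736] 0.5420731566846371
```

Call:
move_arm:
  steps:
    - [1,[0,0,0],0.05]
    - [1,[0,0,0],0.05]
    - [1,[0,0,0],0.05]
    - [1,[0,0,0],0]

```text
clock: 22.38
tool_pos: [0.4618, 0.4163, 0.0707]
eef_rot: [180.0, -0.0, 105.7]
wrist_force: [0.0, 3.2, 2.8]
width: 0.484
grasp_force: 30.0
```

```bash
python3 -c "
from h import *
s=sensors.observe();print(s['torque'],s['eef_rot'],s['tool_pos'],s['tau'][5])"
```

```text
[ 0.3879216  -0.03336129 -0.03043219] [ 1.79955847e+02 -4.02929142e-02  1.05729699e+02] [0.46183919 0.41631335 0.07068918] 0.20692328922450542
```

Call:
move_arm:
  steps:
    - [1,[0,0,0],0.05]
    - [1,[0,0,0],0.05]
    - [1,[0,0,0],0]

```text
clock: 22.75
tool_pos: [0.4621, 0.4149, 0.0706]
eef_rot: [180.0, 0.1, 100.1]
wrist_force: [1.5, -3.9, 5.0]
width: 0.486
grasp_force: 30.0
```

```bash
python3 -c "
from h import *
s=sensors.observe();print(s['torque'],s['eef_rot'],s['tool_pos'],s['tau'][5])"
```

```text
[-0.71394167 -0.45131235  0.06869137] [1.79972281e+02 1.00487217e-01 1.00053166e+02] [0.46207155 0.4148855  0.07062666] 0.3274575714021921
```

By the starting mark (about −0.2 rad) the cap came home soon after the first half radian, and the torque rise fits that. Let go, back off and check the mark.

Call:
move_arm:
  steps:
    - [-1,[0,0,0],0]
    - [-1,[0,0,0],0]
    - [-1,[0,0,0],0]
    - [-1,[0,0,0],0]
    - [-1,[0,0,-0.03],0]
    - [-1,[0,0,-0.05],0]
    - [-1,[0,0,-0.06],0]
    - [-1,[0,0,0],0]

```text
clock: 23.75
tool_pos: [0.4645, 0.4182, 0.2161]
eef_rot: [179.5, -0.3, 99.9]
wrist_force: [0.4, 0.9, -1.6]
width: 1.001
grasp_force: 0.0
```

Call:
move_arm:
  steps:
    - [-1,[0.0,0.05,0],0]
    - [-1,[0,0.05,0],0]
    - [-1,[0,0.05,0],0]
    - [-1,[0.05,0,0],0]
    - [-1,[0.05,0,0],0]
    - [-1,[0.05,0,0],0]
    - [-1,[0.05,0,0],0]
    - [-1,[0,0,0],0]

```text
clock: 24.75
tool_pos: [0.572, 0.6421, 0.2071]
eef_rot: [-179.8, 0.0, 100.2]
wrist_force: [0.6, -0.3, -0.6]
width: 1.003
grasp_force: 0.0
```

```bash
python3 - <<'E'
from h import *
s=cam("side"); t=cam("top")
o=np.zeros((600,800,3),np.uint8)
d=cv2.resize(t["img"][255:335,190:270],None,fx=5,fy=5,interpolation=2); o[:400,:400]=d
a=cv2.resize(s["img"][250:350,320:415],None,fx=4,fy=4,interpolation=2); o[:400,405:785]=a
b=cv2.resize(t["img"][180:280,280:480],None,fx=2,fy=2,interpolation=2); o[400:600,:400]=b
b=cv2.resize(s["img"][160:260,220:420],None,fx=2,fy=2,interpolation=2); o[400:600,400:800]=b
cv2.imwrite("pics/c8.png",o)
E
```

```text
(no output)
```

View pics/c8.png

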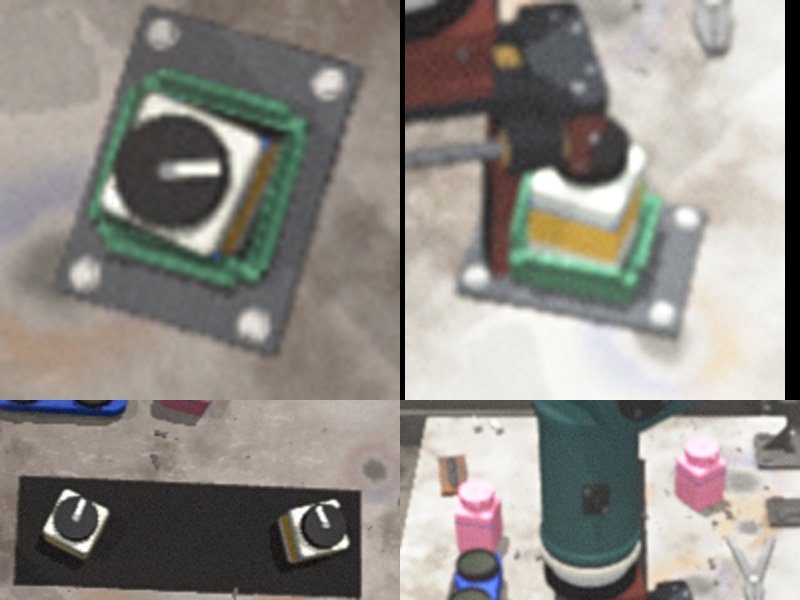

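The mark points right (165,170)→(220,168), and the body edges lie at about 24–25° in the picture, so the cap is about −63° to the body, which is the stop at −1.1. The body has been turned against the pocket walls, and both tight jars stand upright on the mat. A quick check of the jar's centre and height, then hand in.

```bash
python3 - <<'E'
from h import *
t=cam("top"); s=cam("side"); T=lambda q:(np.array(q,float)+.5)/5-.5+[190,255]
print("cap",ray(t,T([[172,171]]),.095), "side px of (cap at seat)",proj(s,[.4617,.415,.095]))
P=ray(t,T([[152,92],[272,147],[217,258],[103,204]]),.074);print(P.mean(0))
e=np.roll(P,-1,0)-P;a=np.degrees(np.angle(np.mean(np.exp(4j*np.arctan2(e[:,1],e[:,0]))))/4)
m=ray(t,T([[165,170],[221,168]]),.095);d=m[1]-m[0];b=np.degrees(np.arctan2(d[1],d[0]));print(a,b,b-a,np.linalg.norm(e,axis=1))
E
```

```text
cap [[0.46161075 0.41476196 0.095     ]] side px of (cap at seat) [[365.81590342 284.12391762]]
[0.46083328 0.41311507 0.074     ]
-22.852438639122106 -86.40651143004371 -63.5540727909216 [0.05388872 0.04930278 0.05123581 0.048883  ]
```

```bash
python3 -c "
from bench import manip
print(manip.hand_in())"
```

```text
the job is handed in; nothing more can be done
None
```

The job is handed in, with no verdict shown. The middle jar had the loose cap; it is seated in the fixture with its cap measured at the −1.1 stop, and the other two jars stand upright on the mat (I tested the left one as tight but not the right).

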